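Close up the loaded specimen carrier

TASK

The specimen carrier is loaded and ready to go out: push the one tube that still stands proud fully down into its holder, then close the hinged lid over the tubes and lock it by sliding its catch fully across under the keeper. The lid springs up on its seal, so press it down until you feel it stop, hold it there while the catch goes across, and see that it stays shut when you let go. Press gently, on the lid and its catch with no more than about 30 N, and leave the rack, the tub and the bottle alone.

Things in the scene. Friction and masses are not known exactly. Their poses are not given: they have to be found in the camera images.
- carrier: specimen carrier: open-topped grey plastic box, fixed to the bench, 150 mm deep (x) x 220 mm wide (y), rim 95 mm high with a flange 5 mm wider all round; its white lid is hinged on the far (+x) rim. Origin: centre of its underside; x points from its front to its hinge, y along its width, z up. Two dark tube holders stand side by side inside
- holder_b: the dark tube holder with the proud tube (138 mm in x, 103 mm in y, 55 mm high), fixed in the carrier's left or right half, same axes. Origin: centre of its underside, 7 mm above the bench. Tubes stand on a 30 mm grid; all caps are 17 mm across and those that are home end 92 mm above the bench, 3 mm below the rim
- tube (a joint): how far the proud tube stands above its home depth, in m: 0 home, 0.018 to 0.030 at the start. It moves straight down and is held by about 5 N of friction
- tube_cap (a point): centre of the top of the proud tube's cap (17 mm across); 92 mm above the bench when home, where it stops hard
- lid (a joint): lid angle, rad: 0 lies level, 1.57 upright; leans back past upright at the start. Stiff friction hinge (0.2 N m): stays where left. Its front edge meets a springy seal 14 mm above level; a lug then stops it 0 to 8 mm above level (0 to 0.052), where the seal pushes back with 5 to 13 N. Let go uncaught it springs up to about 0.075; caught it settles 1.7 mm above its stop
- hinge (a point): middle of the hinge line: 78 mm from the carrier's centre in its +x and 95.5 mm above the bench. The line runs along the carrier's y
- lid_edge (a point): middle of the lid's free edge, on its outer face. The lid is 228 mm wide and reaches 156 mm from the hinge line; its outer face is 20 mm off the rim plane that holds the hinge line. Lid level: this point is 78 mm in front (-x) of the carrier's centre, 115 mm above the bench. The outer face is bare but for the catch in the middle of the free edge
- catch (a joint): slide of the lid's steel catch, m: 0 open, 0.025 fully across; moves to the carrier's +y with 2 N of friction and stays where left. Its flat-ended bolt (10 mm thick, in front of the lid's edge) passes under the keeper from about 0.006 on, only if the lid is pressed to within 1.5 mm of its stop; else it butts against the keeper
- catch_plate (a point): centre of the top of the catch's flat thumb plate (30 mm in x, 60 mm in y, 5 mm proud of the lid's outer face) at the lid's free edge. Lid level: 75 mm in front of the carrier's centre, 120 mm above the bench. At the plate's +y end stands a lip, 15 mm high, 10 mm thick, its near face 25 mm from this point: press on the plate, push the lip to +y
- strike (a point): fixed steel strike on the carrier's front: ledge that stops the lid, and the roofed keeper. This point: middle of the roof's top at its lowest setting, 89 mm in front of the carrier's centre, 74 mm to its +y side, 115 mm above the bench. Its real height, 0 to 8 mm more, was set with screws and is not told: feel where the lid stops
- rack: red tube rack with yellow-capped tubes, loose, 105 x 245 mm, 86 mm high with the tubes; leave alone. Origin: centre of its underside
- tub: open white tub of spare tubes, loose, 150 x 100 x 60 mm; leave alone. Origin: centre of its underside
- bottle: clear bottle with a white cap, loose, 64 mm across, 170 mm high; leave alone. Origin: centre of its underside

How it is judged (in metres and radians):
On the way, in this order (a step that is already met when the one before it is completed fails the run):
1. the proud tube is pushed home (within 3 mm) while the lid is still open (value of joint tube below 0.003 m and value of joint lid above 0.8 rad), for 0.1 s.
2. the lid is pressed down on its seal (value of joint lid below 0.067 rad), for 0.1 s.
At the end, for the whole second after the job is handed in: the tube is home within 3 mm, the lid stays shut by itself (below 0.069 rad; it springs higher when not caught) and the catch is across under the keeper (beyond 19 mm of its 25 mm travel), all at rest (value of joint tube below 0.003 m and value of joint lid below 0.069 rad and value of joint catch above 0.019 m and velocity of joint lid below 0.05 rad/s); the robot touches nothing.
It fails at once if the carrier, its lid or its catch is pressed with more than 30 N (contact force between any of the fingers, the arm and carrier above 30 N).
It fails at once if the tubes or their holder are pressed with more than 50 N (contact force between any of the fingers, the arm and holder_b above 50 N).
It fails at once if the rack is shifted by more than 20 mm (distance of rack from where it was at the start of the episode above 0.02 m).
It fails at once if the tub is shifted by more than 20 mm (distance of tub from where it was at the start of the episode above 0.02 m).
It fails at once if the bottle is shifted by more than 20 mm (distance of bottle from where it was at the start of the episode above 0.02 m).
It also fails if it takes over 48 s, if anything falls off the work surface, if the arm or the gripper's body presses on something with over 40 N, if the wrist force passes 120 N, or if a joint passes its speed limit or range.

ROBOT

A 6-joint arm with a two-finger parallel gripper is mounted at the origin on the work surface. World frame = base frame: x ahead of the robot, y to its left, z up, the work surface at z = 0. Lengths are in mm, angles in rad, forces in N, time in s.
With the tool pointing down it reaches from about 350 to 775 mm from the base axis. Payload 7.3 kg.
Tool frame: the origin (TCP) lies midway between the tips of the shut fingers; the grasp point (between the pads) lies 19 mm behind it; z points along the fingers, y is the line along which they close (so a half turn about z gives the same grasp; the last joint's range is limited). The gripper opens to 92 mm and grips with 3 to 60 N. Pads are 19 mm wide; open, the fingers measure 130 mm over their backs; the gripper's body (75 mm by 190 mm) begins 47 mm behind the grasp point.
Start: joints at [1.169, 0.342, 1.524, -0, 1.275, -0.146], TCP at [132.819, 507.941, 226.741] pointing down, gripper open.
Joint ranges: [-2.53, 2.53], [-0.77, 2.02], [0.04, 2.7], [-1, 4.14], [0.28, 2.66], [-3.11, 3.11]. Speed limits (rad/s): [2.57, 2.57, 3.14, 3.14, 3.14, 3.14].

INTERFACE

Orientations are given as [roll, pitch, yaw] about the fixed x, y, z axes, in that order (R = Rz(yaw) Ry(pitch) Rx(roll)).
In Python, from plant import bot gives the robot as it stands.
- The arm moves only by the tool servo_tool, never from a script. Its argument "deltas" is a list of rows, each a list of 2 entries, a list of its own where there are three numbers: the shift along the tool's x, y, z in m, then the turn, a rotation vector about the tool's x, y, z in degrees. A call has 1 to 20 rows; each row shifts and turns the commanded pose from where the row before left it, along the tool's axes as they then stand; what a row does not reach is not made up. A row lasts 1/8 s, in which the tool goes at most 62.5 mm and 10.7 degrees, less where a joint would pass 70% of its speed; a pose out of reach is approached as far as the arm can. A call with a gripper value outside its range is refused whole. "fingers" is the opening, from 0 (shut) to 1 (fully open), set as the call begins (left out, the last holds). The fingers move at their own pace and stop on an object; the grip force is fixed at half the most. Time passes only in rows, so rows that do not move let the fingers close. It gives the time, the measured TCP pose, the force, the opening and the grip force at its end, in the units of the state.
- bot.get_obs(): the state, without advancing time (a new reading comes with each control period).
- bot.capture(name): name is "side" or "top" or "wrist"; returns the picture (480x640x3 uint8, red, green, blue); there is no depth.
- bot.camera_model(name): a dict with "mtx" (3x3 intrinsics, pixels), "dist" ([k1, k2, p1, p2, k3] as OpenCV has them; the pictures are not rectified), "xyz" and "rotation" of the camera in the world. Camera axes: x right, y down, z forward; pixel columns grow to the right and rows downward; lengths in mm; the calibration is good to about 2 mm. A picture is of the moment at which its call begins: read the wrist's pose just before it. camera_model takes no time and is no camera call; for the wrist camera it gives the pose at the moment of the call.
- bot.close_job(): hands the job in; it is judged then, once.
The state is a dict: "time": time; "joint_positions": joint angles; "dq": joint speeds; "tau": joint torques, N m; "tool_pos": TCP position; "tcp_rot": TCP orientation; "contact_force": force on the tool from outside, world axes, zero at the start; "moment": the same for the moment, N m; "grip_width": finger opening in mm; "finger_force": force on a finger pad.
Only numpy, scipy, OpenCV 4.12 (cv2) and the standard library are available. Lean on these libraries where they do the work, as an engineer would, in place of code of your own. Each camera call takes 0.05 s, during which the arm holds its last target. There are 200 camera calls.

## Working session

There is one attempt and no reset: what is moved stays moved. The work goes in short steps, Python scripts to look and compute and a tool call to move; the robot and the scene stay as the last step left them, time stands still between calls to the robot, and variables do not carry over. Pictures are saved under pics/ and viewed, at most 10 in all, crops included, and the job is handed in when it is done.

Besides the shell and the picture viewer there is one more tool, called after "Call:" by a JSON object that holds its "method" and its "body". servo_tool: Moves the arm, as the interface text tells. Its arguments: {"type":"object","properties":{"deltas":{"type":"array"},"fingers":{"type":"number"}},"required":["deltas"]}

```bash
mkdir -p pics; ls; python3 - <<'E'
from plant import bot
import cv2,numpy as np
np.set_printoptions(precision=4,suppress=True)
o=bot.get_obs();print(o)
for n in("top","side"):
    cv2.imwrite(f"pics/{n}0.png",bot.capture(n)[:,:,::-1]);print(n,bot.camera_model(n))
E
```

```text
pics
{'time': 0.0, 'joint_positions': array([ 1.169 ,  0.3428,  1.525 ,  0.    ,  1.2754, -0.146 ]), 'dq': array([-0.001 , -0.0007,  0.0001, -0.0009, -0.0008,  0.0002]), 'tau': array([  0.0009, -43.1234, -24.4223,   0.072 ,   0.0558,  -0.0001]), 'tool_pos': array([132.6741, 507.5674, 226.0419]), 'tcp_rot': array([-3.1401, -0.0002,  2.8857]), 'contact_force': array([0.0729, 0.2419, 0.3356]), 'moment': array([-0.0226, -0.0046, -0.0356]), 'finger_force': 0.0, 'grip_width': 91.85599696211142}
top {'mtx': array([[447.2466,   0.    , 322.3313],
       [  0.    , 447.2466, 237.1029],
       [  0.    ,   0.    ,   1.    ]]), 'dist': array([-0.0562,  0.    ,  0.    ,  0.    ,  0.    ]), 'xyz': array([ 345.0001,   -7.4939, 1089.7077]), 'rotation': array([-2.9558,  0.0152, -1.5464])}
side {'mtx': array([[595.2862,   0.    , 321.2685],
       [  0.    , 595.2862, 241.3185],
       [  0.    ,   0.    ,   1.    ]]), 'dist': array([-0.1704,  0.    ,  0.    ,  0.    ,  0.    ]), 'xyz': array([ 428.8739, 1185.1479, 1031.6561]), 'rotation': array([-2.231 , -0.0063, -3.0233])}
```

View pics/top0.png

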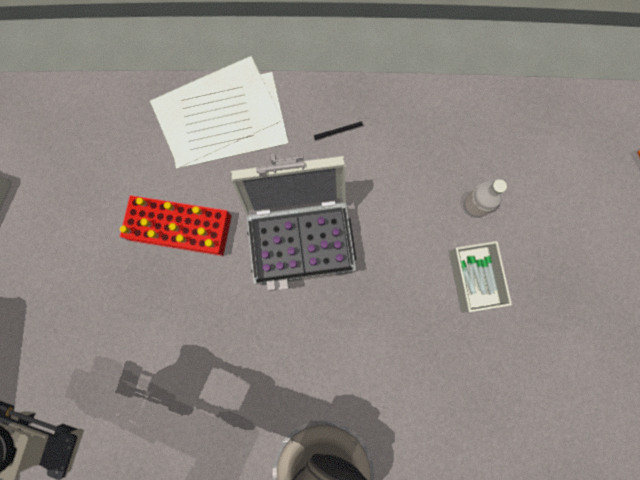

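View pics/side0.png

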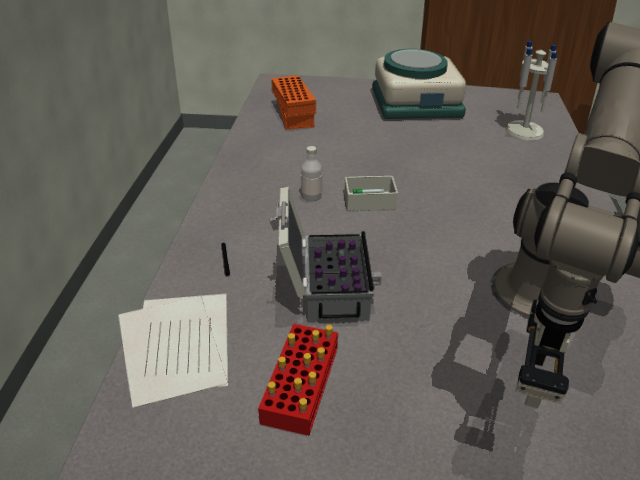

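The top view shows the carrier at about px (302,245), with its strike at (277,285), the rack to its left, and the tub and bottle to its right. The side view shows the open lid leaning back. Next I'll measure the caps and the rim.

```bash
cat > h.py <<'E'
from plant import bot
import cv2,numpy as np
from scipy.spatial.transform import Rotation as R
np.set_printoptions(precision=4,suppress=True)
def cam(n):
    m=bot.camera_model(n); return m["mtx"],m["dist"],np.array(m["xyz"]),R.from_euler("xyz",m["rotation"]).as_matrix()
def proj(c,P):
    K,d,t,Q=c; r=Q.T
    return cv2.projectPoints(np.atleast_2d(np.array(P,float)),cv2.Rodrigues(r)[0],-r@t,K,d)[0][:,0]
def ray(c,uv):
    K,d,t,Q=c
    u=cv2.undistortPoints(np.array(uv,float).reshape(-1,1,2),K,d)[:,0]
    return np.c_[u,np.ones(len(u))]@Q.T
def onz(c,uv,z):
    D=ray(c,uv); return c[2]+D*((z-c[2][2])/D[:,2])[:,None]
def tri(c1,u1,c2,u2):
    a,b=ray(c1,[u1])[0],ray(c2,[u2])[0]
    s=np.linalg.lstsq(np.c_[a,-b],c2[2]-c1[2],rcond=None)[0]
    p,q=c1[2]+a*s[0],c2[2]+b*s[1]; return (p+q)/2,np.linalg.norm(p-q)
def purple(im):
    h=cv2.cvtColor(im,cv2.COLOR_RGB2HSV)
    m=cv2.inRange(h,(130,70,40),(160,255,255))
    n,_,st,ce=cv2.connectedComponentsWithStats(m)
    return [(ce[i],st[i,4]) for i in range(1,n) if st[i,4]>8]
E
python3 - <<'E'
from h import *
ct,cs=cam("top"),cam("side")
it,is_=cv2.imread("pics/top0.png")[:,:,::-1],cv2.imread("pics/side0.png")[:,:,::-1]
t=purple(it);s=purple(is_)
S=np.array([c for c,a in s])
print("side",[(c.round(1).tolist(),a) for c,a in s])
for c,a in t:
    p=onz(ct,[c],92)[0]; q=proj(cs,p)[0]
    e=S-q; k=np.argmin((e**2).sum(1)); P,g=tri(ct,c,cs,S[k])
    print(c.round(1),a,p[:2].round(1),q.round(1),e[k].round(1),P.round(1),g.round(1))
a=cv2.resize(it[190:300,225:365],None,fx=5,fy=5,interpolation=2)[:,:,::-1]
b=cv2.resize(is_[180:325,260:400],None,fx=4.1,fy=4.1,interpolation=2)[:,:,::-1]
cv2.imwrite("pics/tc.png",a);cv2.imwrite("pics/sc.png",b)
E
```

```text
side [([328.6, 243.0], np.int32(21)), ([341.2, 241.5], np.int32(24)), ([352.1, 242.5], np.int32(21)), ([317.5, 250.5], np.int32(22)), ([354.2, 257.3], np.int32(23)), ([341.9, 257.5], np.int32(23)), ([355.5, 269.2], np.int32(25)), ([318.5, 270.0], np.int32(26)), ([343.4, 269.7], np.int32(25)), ([356.3, 276.7], np.int32(32)), ([331.6, 278.0], np.int32(27)), ([357.4, 285.4], np.int32(33)), ([345.0, 286.2], np.int32(31))]
[320.9 220.6] 43 [570.5  16.6] [317.9 249.4] [-0.4  1.1] [571.3  16.7  88.3] 0.1
[287.9 225.2] 40 [558.1  91.6] [319.1 268.9] [-0.6  1.1] [559.3  91.9  88.4] 0.7
[335.3 231.8] 39 [544.9 -16.9] [329.3 242.1] [-0.7  1. ] [546.2 -17.   88.4] 1.1
[276.4 239.4] 40 [524.6 116.4] [331.8 276.7] [-0.1  1.3] [525.1 116.9  88.2] 0.4
[323.9 244.2] 42 [515.9   8.2] [339.7 249. ] [ 1.6 -7.6] [512.2   7.8 116.2] 0.9
[337.  244.4] 41 [516.  -21.4] [340.7 241.9] [ 0.5 -0.4] [515.2 -21.3  93.7] 1.0
[311.1 247.9] 39 [506.8  37. ] [342.2 256.4] [-0.3  1.1] [507.4  37.1  88.5] 0.1
[291.  250.7] 40 [499.4  82.3] [343.5 268.4] [-0.2  1.3] [499.8  82.6  88.1] 0.3
[264.8 254. ] 42 [490.6 141.4] [345.  284.8] [-0.   1.4] [490.7 142.   88.3] 0.7
[339.1 257.3] 39 [486.7 -26.5] [352.2 241.6] [-0.  1.] [486.9 -26.5  88.9] 0.5
[312.8 261. ] 40 [477.1  32.3] [354.2 256.2] [0.  1.1] [477.2  32.5  88.6] 0.6
[292.8 263.8] 38 [469.6  77.1] [355.9 268. ] [-0.4  1.3] [470.2  77.4  88.1] 0.2
[279.4 265.4] 34 [465.3 107.2] [356.8 276.2] [-0.4  0.5] [465.9 107.4  90.4] 0.7
[266.3 267. ] 38 [461.  136.5] [357.7 284.5] [-0.3  0.9] [461.4 136.9  89.4] 0.3
```

View pics/tc.png

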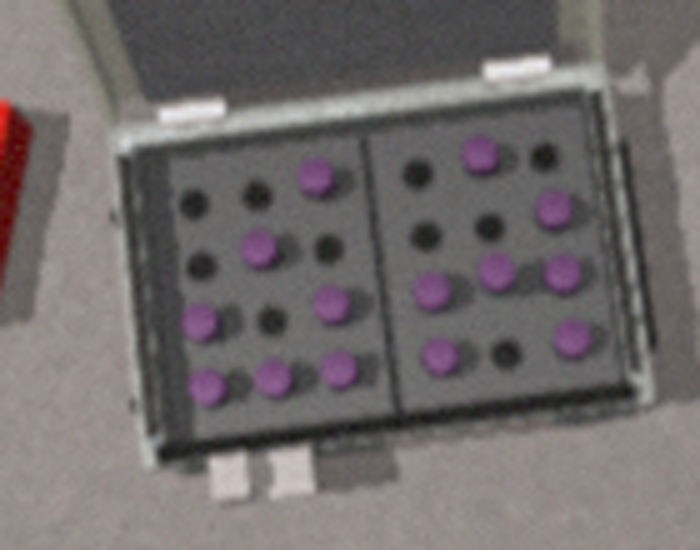

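View pics/sc.png

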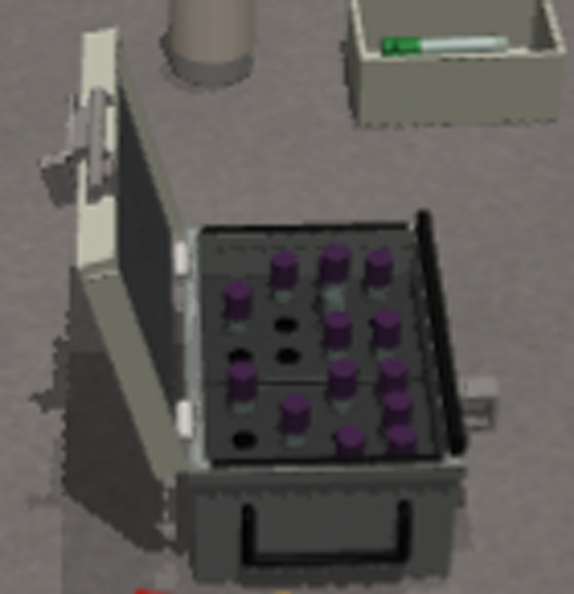

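Fourteen caps are visible. The proud tube is the one at top px (323.9,244.2) and side px (341,241.5), about 27 mm up, third row from the hinge in the right holder. Rim corners in the top crop are about (150,467), (655,403), (605,65) and (112,128).

```bash
python3 - <<'E'
from h import *
ct,cs=cam("top"),cam("side")
px=lambda a:(np.array(a,float)+.5)/5-.5+[225,190]
C=onz(ct,px([(150,467),(655,403),(605,72),(114,130)]),95)[:,:2];print(C)
c=C.mean(0);x=(C[2]+C[3]-C[0]-C[1]);print("centre",c,"yaw",np.arctan2(x[1],x[0]), "sizes",[np.linalg.norm(C[i]-C[i-1]) for i in range(4)])
# caps (home, triangulated) -> yaw by folding onto the 30 mm grid per holder
A=np.array([[571.3,16.7],[546.2,-17],[507.4,37.1],[486.9,-26.5],[477.2,32.5]]);B=np.array([[559.3,91.9],[525.1,116.9],[499.8,82.6],[490.7,142],[470.2,77.4],[465.9,107.4],[461.4,136.9]])
best=[]
for w in np.arange(.08,.24,.002):
    r=np.array([[np.cos(w),np.sin(w)],[-np.sin(w),np.cos(w)]]);e=0
    for G in(A,B):
        g=G@r.T; z=np.exp(2j*np.pi*g/30); e+=(len(G)-abs(z.sum(0))).sum()
    best.append((e,w))
e,w=min(best);print("grid yaw",w,e)
r=np.array([[np.cos(w),np.sin(w)],[-np.sin(w),np.cos(w)]])
print((A-c)@r.T);print((B-c)@r.T);print("proud",(np.array([512,7.8])-c)@r.T)
# lid free-edge
t=onz(ct,[(235,170),(343,160)],250);print(t)
p1=tri(ct,(289,166),cs,(284,205));print(p1)
E
```

```text
[[424.1901 160.6637]
 [458.0332 -63.848 ]
 [609.9536 -39.2916]
 [578.0115 185.2924]]
centre [517.5471  60.7041] yaw 0.15950468997068065 sizes [np.float64(155.78065595198686), np.float64(227.0481227554315), np.float64(153.89221123523285), np.float64(226.84415755941907)]
grid yaw 0.15600000000000008 0.021861828812829387
[[ 46.2633 -51.8212]
 [ 16.2322 -81.2123]
 [-13.6912 -21.741 ]
 [-43.8237 -81.3836]
 [-44.2392 -21.593 ]]
[[ 46.0927  24.33  ]
 [ 16.1922  54.34  ]
 [-14.1297  24.3873]
 [-13.8903  84.4799]
 [-44.1781  23.8494]
 [-43.7649  54.1531]
 [-43.6269  83.9941]]
proud [-13.6993 -51.3998]
[[633.8428 185.2588 250.    ]
 [658.3953 -27.9322 250.    ]]
(array([640.5959,  77.1807, 262.3213]), np.float64(1.9946638104434307))
```

Call:
{"method": "servo_tool", "body": {"deltas": [[[0,0,0],[0,0,-7.85]],[[0,0,0],[0,0,-7.85]],[[0,0,0],[0,0,-7.85]],[[-0.0185,-0.0346,0],[0,0,0]],[[-0.0185,-0.0346,0],[0,0,0]],[[-0.0185,-0.0346,0],[0,0,0]],[[-0.0185,-0.0346,0],[0,0,0]],[[-0.0185,-0.0346,0],[0,0,0]],[[-0.0185,-0.0346,0],[0,0,0]],[[-0.0185,-0.0346,0],[0,0,0]],[[-0.0185,-0.0346,0],[0,0,0]],[[-0.0185,-0.0346,0],[0,0,0]],[[-0.0185,-0.0346,0],[0,0,0]],[[-0.0185,-0.0346,0],[0,0,0]],[[-0.0185,-0.0346,0],[0,0,0]],[[-0.0185,-0.0346,0],[0,0,0]],[[-0.0185,-0.0346,0],[0,0,0]],[[-0.0185,-0.0346,0],[0,0,0]],[[-0.0185,-0.0346,0],[0,0,0]],[[0,0,0],[0,0,0]]], "fingers": 0}}

```text
time: 2.6
tool_pos: [511.7, 4.9, 225.9]
tcp_rot: [3.142, -0.001, -2.989]
contact_force: [0.1, 0.4, -0.4]
grip_width: 0.3
finger_force: 0.0
```

Call:
{"method": "servo_tool", "body": {"deltas": [[[0,0.0025,0.032],[0,0,0]],[[0,0,0.032],[0,0,0]],[[0,0,0.032],[0,0,0]],[[0,0,0.004],[0,0,0]],[[0,0,0.004],[0,0,0]],[[0,0,0.004],[0,0,0]],[[0,0,0.004],[0,0,0]],[[0,0,0.004],[0,0,0]],[[0,0,0.004],[0,0,0]]]}}

```text
time: 3.72
tool_pos: [511.2, 9.3, 107.7]
tcp_rot: [-3.141, 0.002, -2.987]
contact_force: [-0.2, 0.7, 4.5]
grip_width: 0.3
finger_force: 2.6
```

Call:
{"method": "servo_tool", "body": {"deltas": [[[0,0,0.004],[0,0,0]],[[0,0,0.004],[0,0,0]],[[0,0,0.003],[0,0,0]],[[0,0,0.002],[0,0,0]],[[0,0,0.001],[0,0,0]],[[0,0,0.001],[0,0,0]]]}}

```text
time: 4.47
tool_pos: [511.1, 9.3, 92.2]
tcp_rot: [-3.141, 0.002, -2.986]
contact_force: [1.0, 2.2, 12.2]
grip_width: -0.0
finger_force: 6.1
```

Call:
{"method": "servo_tool", "body": {"deltas": [[[0,0,0.0005],[0,0,0]],[[0,0,-0.02],[0,0,0]],[[0,0,-0.045],[0,0,0]],[[0,0,-0.045],[0,0,0]],[[0,0,-0.045],[0,0,0]],[[0,0,-0.045],[0,0,0]],[[-0.02,-0.003,-0.025],[0,0,0]],[[-0.04,-0.003,0],[0,0,0]],[[-0.04,-0.003,0],[0,0,0]],[[-0.04,-0.003,0],[0,0,0]],[[-0.04,-0.003,0],[0,0,0]],[[-0.01,0,0],[0,0,0]],[[0,0,0],[0,0,0]]]}}

```text
time: 6.1
tool_pos: [700.7, 23.6, 314.0]
tcp_rot: [3.141, -0.003, -2.986]
contact_force: [-0.4, 0.1, 0.5]
grip_width: 0.2
finger_force: 0.0
```

```bash
python3 - <<'E'
from h import *
o=bot.get_obs();print(o["tool_pos"],o["contact_force"])
cs=cam("side");im=bot.capture("side")
y0,x0=130,230
cv2.imwrite("pics/s1.png",cv2.resize(im[y0:y0+190,x0:x0+190],None,fx=3,fy=3,interpolation=2)[:,:,::-1])
w=.156;c=np.array([518.4,62.2]);ex=np.array([np.cos(w),np.sin(w)]);ey=np.array([-ex[1],ex[0]])
for th in(1.6,1.7,1.8,1.9,2.0):
    P=[np.r_[c+ex*(78-156*np.cos(th)+h*np.sin(th))+ey*114,95.5+156*np.sin(th)+h*np.cos(th)] for h in(0,19.5)]
    print(th,((proj(cs,P)-[x0,y0])*3).round().tolist())
# caps check
print([(a.round(1).tolist(),int(n)) for a,n in purple(im)])
E
```

```text
[700.6831  23.6184 314.022 ] [-0.4311  0.0756  0.4804]
1.6 [[218.0, 331.0], [191.0, 332.0]]
1.7 [[197.0, 332.0], [170.0, 336.0]]
1.8 [[175.0, 336.0], [149.0, 341.0]]
1.9 [[155.0, 341.0], [129.0, 348.0]]
2.0 [[135.0, 348.0], [111.0, 357.0]]
[([329.0, 244.9], 38), ([341.5, 252.1], 124), ([352.1, 244.7], 42), ([317.9, 252.9], 43), ([354.2, 259.6], 43), ([318.7, 272.1], 44), ([343.4, 271.8], 48), ([356.8, 278.6], 118), ([331.8, 280.1], 49), ([345.3, 286.6], 39)]
```

View pics/s1.png

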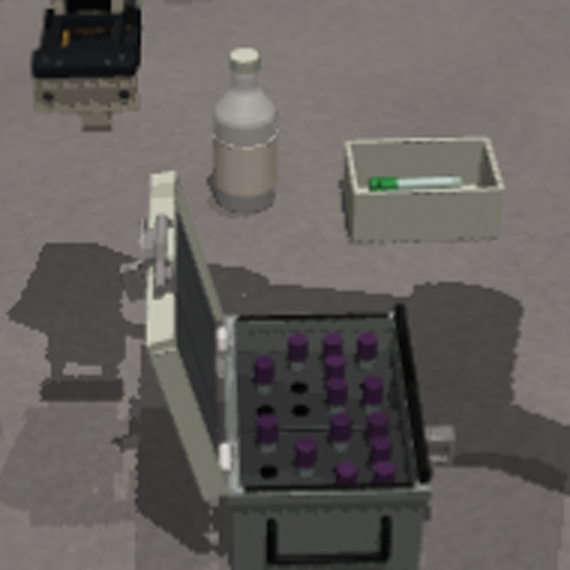

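The side crop shows all caps level now (proud tube home). The lid's corner is at about (150–175,347), which puts the lid near 1.8 rad. I'll go behind it, away from the catch, and bring it over.

Call:
{"method": "servo_tool", "body": {"deltas": [[[0,0,0.033],[0,0,0]],[[0,0,0.033],[0,0,0]],[[0,0,0.034],[0,0,0]],[[0.015,0,0],[0,0,0]],[[0.012,0,0],[0,0,0]],[[0.008,0,0],[0,0,0]],[[0.008,0,0],[0,0,0]],[[0.008,0,0],[0,0,0]],[[0.008,0,0],[0,0,0]],[[0.008,0,0],[0,0,0]],[[0.01,0,-0.001],[0,0,0]],[[0.01,0,-0.001],[0,0,0]]]}}

```text
time: 7.65
tool_pos: [613.6, 10.2, 217.9]
tcp_rot: [3.141, -0.001, -2.986]
contact_force: [1.9, 0.2, -0.5]
grip_width: 0.4
finger_force: 0.9
```

Call:
{"method": "servo_tool", "body": {"deltas": [[[0.012,0,0.003],[0,0,0]],[[0.012,0,0.003],[0,0,0]],[[0.0115,0,0.0035],[0,0,0]],[[0.0115,0,0.004],[0,0,0]],[[0.0105,0,0.0055],[0,0,0]],[[0.0105,0,0.006],[0,0,0]],[[0.009,0,0.0075],[0,0,0]],[[0.009,0,0.008],[0,0,0]],[[0.0075,0,0.009],[0,0,0]],[[0.0075,0,0.0095],[0,0,0]],[[0,0,0],[0,0,0]]]}}

```text
time: 9.02
tool_pos: [513.6, -5.2, 158.2]
tcp_rot: [3.141, -0.002, -2.987]
contact_force: [-0.0, 0.3, 0.7]
grip_width: 0.2
finger_force: 0.0
```

Call:
{"method": "servo_tool", "body": {"deltas": [[[0.006,0,0.009],[0,0,0]],[[0.004,0,0.009],[0,0,0]],[[0.003,0,0.008],[0,0,0]],[[0,0,0],[0,0,0]],[[0,0,-0.03],[0,0,0]],[[0,0,-0.02],[0,0,0]],[[0,0,0],[0,0,0]]]}}

```text
time: 9.9
tool_pos: [503.0, -7.4, 184.6]
tcp_rot: [-3.141, 0.003, -2.986]
contact_force: [-0.1, 0.2, -1.7]
grip_width: 0.9
finger_force: 0.0
```

```bash
python3 - <<'E'
from h import *
o=bot.get_obs();print(o["tool_pos"],o["contact_force"])
a=bot.capture("side")[180:325,260:400];b=bot.capture("top")[190:310,225:365]
a=cv2.resize(a,(386,400),interpolation=2);b=cv2.resize(b,(467,400)[0:2],interpolation=2)[:,:410]
cv2.imwrite("pics/m2.png",np.hstack([a,b])[:,:,::-1])
E
```

```text
[502.9646  -7.4059 184.5634] [-0.0695  0.2472 -1.6617]
```

View pics/m2.png

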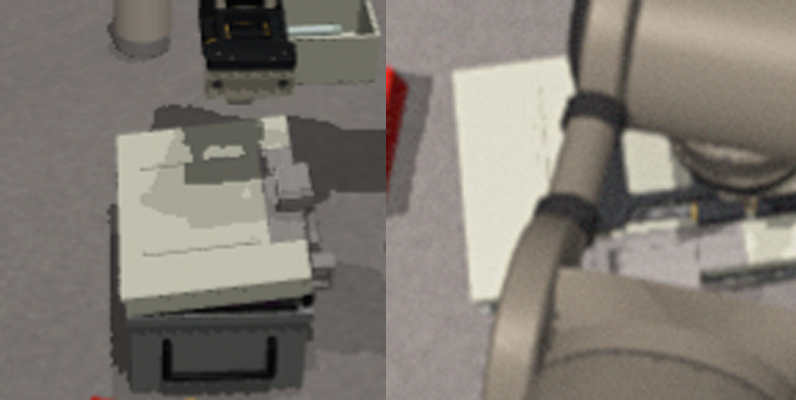

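Call:
{"method": "servo_tool", "body": {"deltas": [[[0.024,0.032,0],[0,0,0]],[[0.023,0.031,0],[0,0,0]],[[0,0,0.02],[0,0,0]],[[0,0,0.016],[0,0,0]],[[0,0,0.003],[0,0,0]],[[0,0,0.003],[0,0,0]],[[0,0,0.003],[0,0,0]],[[0,0,0.003],[0,0,0]],[[0,0,0],[0,0,0]]]}}

```text
time: 11.12
tool_pos: [445.8, 47.6, 135.2]
tcp_rot: [3.142, 0.0, -2.986]
contact_force: [0.7, 0.1, 0.7]
grip_width: 0.5
finger_force: 0.0
```

Call:
{"method": "servo_tool", "body": {"deltas": [[[0,0,0.001],[0,0,0]],[[0,0,0.001],[0,0,0]],[[0,0,0.001],[0,0,0]],[[0,0,0.001],[0,0,0]],[[0,0,0],[0,0,0]]]}}

```text
time: 11.75
tool_pos: [445.6, 47.7, 131.2]
tcp_rot: [3.141, -0.0, -2.986]
contact_force: [-1.6, -0.2, 3.1]
grip_width: 0.6
finger_force: 1.5
```

Call:
{"method": "servo_tool", "body": {"deltas": [[[0,0,0.001],[0,0,0]],[[0,0,0.001],[0,0,0]],[[0,0,0],[0,0,0]]]}}

```text
time: 12.12
tool_pos: [445.5, 47.7, 129.2]
tcp_rot: [3.142, -0.0, -2.986]
contact_force: [-3.3, 0.4, 5.1]
grip_width: 0.1
finger_force: 2.3
```

Call:
{"method": "servo_tool", "body": {"deltas": [[[0,0,0.001],[0,0,0]],[[0,0,0],[0,0,0]]]}}

```text
time: 12.38
tool_pos: [445.4, 47.7, 128.2]
tcp_rot: [3.141, -0.001, -2.986]
contact_force: [-3.2, -1.2, 5.8]
grip_width: 0.3
finger_force: 2.7
```

Call:
{"method": "servo_tool", "body": {"deltas": [[[0,0,0.001],[0,0,0]],[[0,0,0],[0,0,0]]]}}

```text
time: 12.62
tool_pos: [445.3, 47.7, 127.2]
tcp_rot: [3.141, -0.001, -2.986]
contact_force: [-4.7, -1.2, 5.9]
grip_width: 0.4
finger_force: 3.0
```

Call:
{"method": "servo_tool", "body": {"deltas": [[[0,0,0.001],[0,0,0]],[[0,0,0],[0,0,0]]]}}

```text
time: 12.88
tool_pos: [445.2, 47.6, 126.3]
tcp_rot: [3.141, -0.001, -2.986]
contact_force: [-5.4, -1.0, 7.0]
grip_width: 0.8
finger_force: 3.5
```

Call:
{"method": "servo_tool", "body": {"deltas": [[[0,0,0.001],[0,0,0]],[[0,0,0],[0,0,0]]]}}

```text
time: 13.12
tool_pos: [445.0, 47.6, 125.3]
tcp_rot: [3.142, -0.001, -2.986]
contact_force: [-5.1, -1.3, 8.1]
grip_width: 0.2
finger_force: 3.9
```

Call:
{"method": "servo_tool", "body": {"deltas": [[[0,0,0.001],[0,0,0]],[[0,0,0],[0,0,0]]]}}

```text
time: 13.38
tool_pos: [444.8, 47.6, 124.3]
tcp_rot: [3.141, -0.002, -2.986]
contact_force: [-6.5, -1.2, 9.6]
grip_width: 0.3
finger_force: 4.3
```

Call:
{"method": "servo_tool", "body": {"deltas": [[[0.0005,0,0.001],[0,0,0]],[[0,0,0],[0,0,0]]]}}

```text
time: 13.62
tool_pos: [444.7, 47.5, 123.5]
tcp_rot: [3.142, -0.001, -2.986]
contact_force: [-5.5, -1.9, 9.0]
grip_width: 0.3
finger_force: 4.8
```

Call:
{"method": "servo_tool", "body": {"deltas": [[[0.0005,0,0.001],[0,0,0]],[[0,0,0],[0,0,0]]]}}

```text
time: 13.88
tool_pos: [444.6, 47.5, 123.1]
tcp_rot: [-3.141, 0.0, -2.986]
contact_force: [-5.4, -0.9, 14.3]
grip_width: 0.5
finger_force: 7.3
```

Call:
{"method": "servo_tool", "body": {"deltas": [[[0.0003,0,0.0005],[0,0,0]],[[0,0,0],[0,0,0]]]}}

```text
time: 14.12
tool_pos: [444.6, 47.5, 123.0]
tcp_rot: [-3.141, 0.001, -2.986]
contact_force: [-7.7, -1.1, 17.5]
grip_width: 0.6
finger_force: 8.7
```

Call:
{"method": "servo_tool", "body": {"deltas": [[[0,0.0015,0],[0,0,0]],[[0,0.0015,0],[0,0,0]],[[0,0,0],[0,0,0]]]}}

```text
time: 14.5
tool_pos: [444.1, 50.1, 122.9]
tcp_rot: [-3.141, 0.001, -2.986]
contact_force: [-6.0, -2.7, 17.0]
grip_width: 0.4
finger_force: 8.6
```

Firmly on the stop at about 17 N, and the catch is moving with about 2 N of drag. I'll keep sliding.

Call:
{"method": "servo_tool", "body": {"deltas": [[[0,0.0015,0],[0,0,0]],[[0,0.0015,0],[0,0,0]],[[0,0.0015,0],[0,0,0]],[[0,0.0015,0],[0,0,0]],[[0,0,0],[0,0,0]]]}}

```text
time: 15.12
tool_pos: [443.2, 56.1, 122.9]
tcp_rot: [-3.141, 0.001, -2.986]
contact_force: [-7.1, -2.7, 17.4]
grip_width: 0.6
finger_force: 8.7
```

Call:
{"method": "servo_tool", "body": {"deltas": [[[0,0.0015,0],[0,0,0]],[[0,0.0015,0],[0,0,0]],[[0,0.0015,0],[0,0,0]],[[0,0.0015,0],[0,0,0]],[[0,0,0],[0,0,0]]]}}

```text
time: 15.75
tool_pos: [442.3, 62.0, 122.9]
tcp_rot: [-3.141, 0.001, -2.986]
contact_force: [-6.2, -2.6, 17.1]
grip_width: 0.3
finger_force: 8.7
```

Call:
{"method": "servo_tool", "body": {"deltas": [[[0,0.0015,0],[0,0,0]],[[0,0.0015,0],[0,0,0]],[[0,0.0015,0],[0,0,0]],[[0,0.0015,0],[0,0,0]],[[0,0,0],[0,0,0]]]}}

```text
time: 16.38
tool_pos: [441.3, 68.0, 122.9]
tcp_rot: [-3.141, 0.001, -2.986]
contact_force: [-5.8, -3.2, 17.5]
grip_width: 0.4
finger_force: 8.7
```

Call:
{"method": "servo_tool", "body": {"deltas": [[[0,0.001,0],[0,0,0]],[[0,0.001,0],[0,0,0]],[[0,0.001,0],[0,0,0]],[[0,0,0],[0,0,0]]]}}

```text
time: 16.88
tool_pos: [440.9, 70.9, 122.9]
tcp_rot: [-3.141, 0.001, -2.986]
contact_force: [-6.6, -2.8, 17.5]
grip_width: 0.4
finger_force: 8.7
```

Call:
{"method": "servo_tool", "body": {"deltas": [[[0,0.001,0],[0,0,0]],[[0,0.001,0],[0,0,0]],[[0,0,0],[0,0,0]]]}}

```text
time: 17.25
tool_pos: [441.2, 71.9, 123.0]
tcp_rot: [-3.139, 0.002, -2.986]
contact_force: [-5.2, -7.6, 15.4]
grip_width: 0.2
finger_force: 8.0
```

The tool has slid about 25 mm and now meets an end stop, so the catch should be across. I'll lift off and check.

Call:
{"method": "servo_tool", "body": {"deltas": [[[0,0,-0.002],[0,0,0]],[[0,-0.001,-0.02],[0,0,0]],[[0,0,-0.04],[0,0,0]],[[0.03,0,-0.04],[0,0,0]],[[0.05,0,-0.02],[0,0,0]],[[0.04,0,0],[0,0,0]],[[0,0,0],[0,0,0]],[[0,0,0],[0,0,0]]]}}

```text
time: 18.25
tool_pos: [323.0, 53.6, 243.9]
tcp_rot: [-3.142, 0.002, -2.987]
contact_force: [-0.1, 0.4, -0.2]
grip_width: 0.4
finger_force: 0.0
```

```bash
python3 - <<'E'
from h import *
o=bot.get_obs();print(o["tool_pos"],o["contact_force"])
cs=cam("side");im=bot.capture("side");x0,y0=280,210
cv2.imwrite("pics/s3.png",cv2.resize(im[y0:y0+115,x0:x0+120],None,fx=5,fy=5,interpolation=2)[:,:,::-1])
w=.156;c=np.array([518.4,62.2]);ex=np.array([np.cos(w),np.sin(w)]);ey=np.array([-ex[1],ex[0]])
for th in(0.02,.035,.05,.075):
  P=lambda r,h,y:np.r_[c+ex*(78-r*np.cos(th)+h*np.sin(th))+ey*y,95.5+r*np.sin(th)+h*np.cos(th)]
  print(th,"corner",((proj(cs,P(156,19.5,114))-[x0,y0])*5).round().tolist(),"lip centre top, catch 0/19/25",((proj(cs,[P(153,39.5,30+s) for s in(0,19,25)])-[x0,y0])*5).round().tolist())
E
```

```text
[322.9997  53.636  243.9012] [-0.1384  0.3608 -0.219 ]
0.02 corner [[467.0, 375.0]] lip centre top, catch 0/19/25 [[444.0, 225.0], [448.0, 251.0], [449.0, 259.0]]
0.035 corner [[467.0, 371.0]] lip centre top, catch 0/19/25 [[443.0, 222.0], [447.0, 247.0], [448.0, 255.0]]
0.05 corner [[466.0, 367.0]] lip centre top, catch 0/19/25 [[442.0, 218.0], [446.0, 243.0], [447.0, 252.0]]
0.075 corner [[465.0, 361.0]] lip centre top, catch 0/19/25 [[440.0, 212.0], [444.0, 237.0], [445.0, 245.0]]
```

View pics/s3.png

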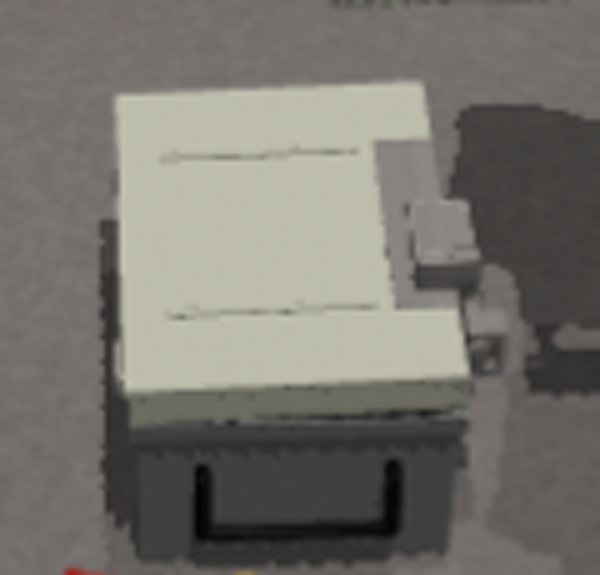

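The side crop shows the lid level: its near corner is at about (468,377), against 361 predicted for a sprung-up lid. The lip's near edge is at y≈261, against 262 for fully across and 229 for open. It stays shut and the arm is clear, so I'll hand it in.

```bash
python3 -c "
from plant import bot
print(bot.close_job())"
```

```text
the job is handed in; nothing more can be done
None
```

The proud tube was pushed home, the lid was closed and it stayed shut after release with its catch slid fully across under the keeper; the arm is clear and the job is handed in, but no verdict was returned.

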